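Take the orange-gripped meter off its keyhole studs

ROBOT

A 6-joint arm with a two-finger parallel gripper is mounted at the origin on the work surface. World frame = base frame: x ahead of the robot, y to its left, z up, the work surface at z = 0. Lengths are in mm, angles in degrees, forces in N, time in s.
With the tool pointing down it reaches from about 300 to 850 mm from the base axis. Payload 4.2 kg.
Tool frame: the origin (TCP) lies between the finger pads; the fingertips stand 25 mm ahead of it and the grasp point (between the pads) lies 6 mm ahead of it; x points along the fingers, y is the direction in which the jaws open and shut, and the axes are right-handed (so a half turn about x gives the same grasp; the last joint's range is limited). The gripper opens to 91 mm and grips with 3 to 60 N. Pads are 32 mm wide; open, the fingers measure 118 mm over their backs; the gripper's body (76 mm by 178 mm) begins 60 mm behind the grasp point.
Start: joints at [-71.906, 18.312, 89.639, -0, 72.044, -1.146], TCP at [189.48, -542.898, 238.976] pointing down, gripper open.
Joint ranges: [-177.97, 177.97], [-48.28, 115.42], [12.27, 149.76], [-77.06, 257.06], [2.81, 150.46], [-146.56, 146.56]. Speed limits (degrees/s): [147.25, 147.25, 180, 180, 180, 180].

INTERFACE

Orientations are given as [roll, pitch, yaw] about the fixed x, y, z axes, in that order (R = Rz(yaw) Ry(pitch) Rx(roll)).
In Python, from workcell import env gives the robot as it stands.
- The arm moves only by the tool jog_arm, never from a script. Its argument "plan" is one flat list of numbers, 4 for each row, row after row: the shift along the tool's x, y, z in cm, then the turn about the tool's x in units of 6 degrees (1.0 is 6 degrees). In form: [tx, ty, tz, turn, tx, ty, tz, turn, ...]. A call has 1 to 12 rows; each row shifts and turns the commanded pose from where the row before left it, along the tool's axes as they then stand; what a row does not reach is not made up. A row lasts 1/12 s, in which the tool goes at most 41.7 mm and 7.16 degrees, less where a joint would pass 70% of its speed; a pose out of reach is approached as far as the arm can. A call with a gripper value outside its range is refused whole. "claw" is the finger opening in cm, from 0 to 9.12, set as the call begins (left out, the last holds). The fingers move at their own pace and stop on an object; "newtons" is the grip in N (left out, the last holds). Time passes only in rows, so rows that do not move let the fingers close. It gives the time, the measured TCP pose, the force and the opening at its end, in the units of the state.
- env.state(): the state, without advancing time (a new reading comes with each control period).
- env.grab_frame(name): name is "scene" or "top" or "wrist"; returns the picture (420x560x3 uint8, red, green, blue); there is no depth.
- env.calibration(name): a dict with "vertical_fov" (degrees; the focal length in pixels is half the picture's height over the tangent of half this angle, whatever the lens; pixels are square), "cx", "cy" (the principal point, pixels), "k1" (the pictures are not rectified: a ray, as slopes to the right and down, at radius r is drawn at 1 + k1 r^2 times it, then the intrinsics apply), "origin" and "orientation" of the camera in the world; the wrist camera has in their place "T_tool_cam" (4x4, takes a point from camera to tool coordinates, whose origin is the TCP and whose axes are the tool frame's). Camera axes: x right, y down, z forward; pixel columns grow to the right and rows downward; lengths in mm; the calibration is good to about 2 mm. A picture is of the moment at which its call begins: read the wrist's pose just before it. calibration takes no time and is no camera call.
- env.job_done(): hands the job in, once; it reports no verdict.
The state is a dict: "time_s": time; "qpos": joint angles; "qvel": joint speeds; "effort": joint torques, N m; "ee_pos": TCP position; "ee_rot": TCP orientation; "force": force on the tool from outside, world axes, zero at the start; "torque": the same for the moment, N m; "gripper_width": finger opening in mm.
Only numpy, scipy, OpenCV 4.12 (cv2) and the standard library are available. Lean on these libraries where they do the work, as an engineer would, in place of code of your own. Each camera call takes 0.05 s, during which the arm holds its last target.

TASK

Three plug-on meters hang by keyholes from the studs of the white test panel. Take down the one with the orange grip: lift it a little so that the stud heads come to the wide ends of its keyholes, draw it straight out off the studs, and stand it upright in the black tray, setting it down on the tray floor rather than dropping it. Leave the blue and green meters hanging as they are.

Things in the scene. Friction and masses are not known exactly. Their poses are not given: they have to be found in the camera images.
- meter_grip (a point): Centre of the solid orange grip block (24 deep x, 36 wide y, 34 tall mm) on the meter to take down; 107 mm above the meter's underside, 17 mm above its housing (46 x 58 x 90 mm tall, about 0.3 kg). z up, y along the panel, x straight out of the panel, away from the robot: the way it comes off. The panel is 24 mm behind (-x) with its top 22 mm below this point (end posts 14): free air all round.
- tray_in (a point): Centre of the inner floor of the fixed black tray, 180 x 180 mm outside, walls 5 mm thick and 20 mm high; z up, x and y along its walls. The floor is 5 mm above the bench. The meter may stand in it in any heading.
- meter_blue: Blue-gripped meter, built like the orange one, on its own studs 120 or 240 mm from it along the panel; stays hanging. Origin: centre of underside, axes as the orange one's. In each back are two keyholes, narrow end up (10 mm), wide end (24 mm) below, on studs with 16 mm heads. A meter raised straight up 24 to 44 mm (best 34) has the heads in the wide ends, 4 mm spare each side.
- meter_green: Green-gripped meter, built like the orange one, on its own studs 120 or 240 mm from it along the panel; stays hanging. Origin: centre of underside, axes as the orange one's. Studs stand 13 mm out of the panel: a raised meter is clear of them after 16 mm of travel along +x. Which meter hangs where changes each time.

How it is judged (in metres and radians):
At the end, for the whole second after the job is handed in: The orange-gripped meter stands at rest on the tray floor, upright within 10 degrees, its grip point within 75 mm of the tray centre along each tray axis and 107 mm (+-10) above the floor; the blue and green meters are within 30 mm of where they hung (x of meter_grip in the frame of tray_in between -0.075 and 0.075 m and y of meter_grip in the frame of tray_in between -0.075 and 0.075 m and z of meter_grip in the frame of tray_in between 0.097 and 0.117 m and angle between meter_grip's own z axis and vertical below 0.17 rad and linear speed of meter below 0.02 m/s and distance of each of meter_blue, meter_green from where it was at the start of the episode below 0.03 m); the robot touches nothing.
It fails at once if the meter is let go more than 30 mm above the tray floor (dropped) (contact force between the fingers and meter below 0.05 N and horizontal distance between meter_grip and tray_in below 0.1 m and z of meter_grip in the frame of tray_in above 0.137 m).
It fails at once if the blue meter is displaced by more than 30 mm (distance of meter_blue from where it was at the start of the episode above 0.03 m).
It fails at once if the green meter is displaced by more than 30 mm (distance of meter_green from where it was at the start of the episode above 0.03 m).
It also fails if it takes over 51 s, if anything falls off the work surface, if the arm or the gripper's body presses on something with over 40 N, if the wrist force passes 120 N, or if a joint passes its speed limit or range.

## Working session

There is one attempt and no reset: what is moved stays moved. The work goes in short steps, Python scripts to look and compute and a tool call to move; the robot and the scene stay as the last step left them, time stands still between calls to the robot, and variables do not carry over. Pictures are saved under pics/ and viewed, and the job is handed in when it is done.

Besides the shell and the picture viewer there is one more tool, called after "Call:" as name(argument=value, ...) on one line, values as JSON. jog_arm: Moves the arm, as the interface text tells. Its arguments: {"type":"object","properties":{"plan":{"type":"array"},"claw":{"type":"number"},"newtons":{"type":"number"}},"required":["plan"]}

```bash
mkdir -p pics; ls; python3 - <<'E'
from workcell import env
import cv2
s=env.state();print(s)
for n in("scene","top","wrist"):
    print(n,env.calibration(n))
    cv2.imwrite(f"pics/{n}0.png",env.grab_frame(n)[:,:,::-1])
E
```

```text
pics
{'time_s': 0.0, 'qpos': array([-7.19072325e+01,  1.83512080e+01,  8.97082939e+01, -3.41083197e-04,
        7.20439315e+01, -1.14600809e+00]), 'qvel': array([ 0.02881946, -0.02647122, -0.13517869, -0.04668796, -0.06859435,
        0.05270617]), 'effort': array([-2.28193123e-03, -4.12461233e+01, -2.31975853e+01,  7.24830525e-02,
        4.57292609e-02, -1.45474301e-04]), 'ee_pos': array([ 189.31532572, -542.43401413,  238.11180011]), 'ee_rot': array([-90.96637746,  89.89656607, 108.27250356]), 'force': array([-0.34493426,  0.22260981, -0.11094531]), 'torque': array([-0.01335708, -0.03380816, -0.07775743]), 'gripper_width': 91.22551375373142}
scene {'vertical_fov': 50.96212810622931, 'cx': 276.12873844983454, 'cy': 208.2451291783513, 'k1': -0.07261997747765588, 'origin': array([1033.59822015, -397.93438277, 1033.2625183 ]), 'orientation': array([-145.26546763,    0.70544003,   51.25221818])}
top {'vertical_fov': 43.00385886420257, 'cx': 274.68688996620085, 'cy': 201.5077781898341, 'k1': -0.06343844379689775, 'origin': array([ 321.2085048 ,  -52.51771478, 1393.1032923 ]), 'orientation': array([-1.69733894e+02, -8.44677958e-02, -8.87977561e+01])}
wrist {'vertical_fov': 70.2054948581243, 'cx': 278.61297325557246, 'cy': 212.01876894148302, 'k1': -0.020344476276117306, 'T_tool_cam': array([[-5.49027305e-04, -2.88828182e-01,  9.57380791e-01,
        -1.44652310e+02],
       [ 9.99999712e-01, -6.60463101e-04,  3.74215561e-04,
         1.92106894e+00],
       [ 5.24230686e-04,  9.57380721e-01,  2.88828462e-01,
        -8.17256878e+01],
       [ 0.00000000e+00,  0.00000000e+00,  0.00000000e+00,
         1.00000000e+00]])}
```

View pics/scene0.png

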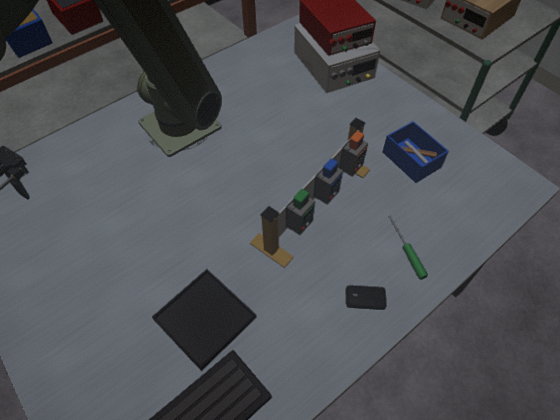

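View pics/top0.png

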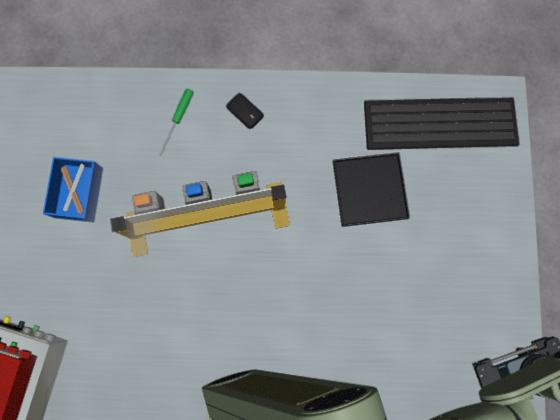

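View pics/wrist0.png

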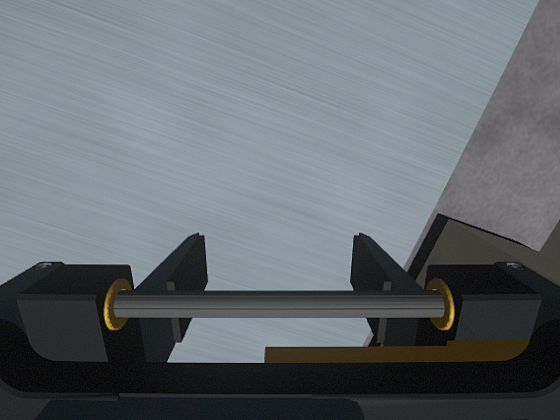

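The orange meter sits at the far end, scene (357,140) and top (146,200). Blue is in the middle and green is near the black tray, which is at top (371,189) and scene (205,318). I'll enlarge the crops to get exact pixels.

```bash
cat > h.py <<'E'
import numpy as np, cv2
from scipy.spatial.transform import Rotation as Ro
from scipy.optimize import least_squares
def cam(c):
    f=210/np.tan(np.radians(c["vertical_fov"]/2))
    return f,c["cx"],c["cy"],c["k1"],Ro.from_euler("xyz",c["orientation"],degrees=True).as_matrix(),np.array(c["origin"])
def K(c):
    f=210/np.tan(np.radians(c["vertical_fov"]/2)); return np.array([[f,0,c["cx"]],[0,f,c["cy"]],[0,0,1.]])
def ray(c,px,T=None):
    u=cv2.undistortPoints(np.array([[px]],float),K(c),np.array([c["k1"],0,0,0,0.]))[0,0]
    if T is None: R,o=Ro.from_euler("xyz",c["orientation"],degrees=True).as_matrix(),np.array(c["origin"])
    else: R,o=T[:3,:3],T[:3,3]
    d=R@np.array([u[0],u[1],1]); return o,d/np.linalg.norm(d)
def wristT(c,pos,rot):
    T=np.eye(4);T[:3,:3]=Ro.from_euler("xyz",rot,degrees=True).as_matrix();T[:3,3]=pos
    return T@c["T_tool_cam"]
def atz(r,z): o,d=r; return o+d*(z-o[2])/d[2]
def tri(rs):
    A=sum(np.eye(3)-np.outer(d,d) for o,d in rs);b=sum((np.eye(3)-np.outer(d,d))@o for o,d in rs)
    p=np.linalg.solve(A,b); return p,[np.linalg.norm(np.cross(p-o,d)) for o,d in rs]
def proj(c,p,T=None):
    if T is None: R,o=Ro.from_euler("xyz",c["orientation"],degrees=True).as_matrix(),np.array(c["origin"])
    else: R,o=T[:3,:3],T[:3,3]
    q=R.T@(np.array(p)-o); return cv2.projectPoints(q.reshape(1,1,3),np.zeros(3),np.zeros(3),K(c),np.array([c["k1"],0,0,0,0.]))[0].ravel()
def crop(src,x,y,w,h,s,out):
    im=cv2.imread(src)[y:y+h,x:x+w]
    im=np.clip(im.astype(float)*1.5,0,255).astype(np.uint8)
    cv2.imwrite(out,cv2.resize(im,None,fx=s,fy=s,interpolation=cv2.INTER_CUBIC))
E
python3 -c "
from h import *
crop('pics/scene0.png',250,110,130,100,6,'pics/s1.png')
crop('pics/top0.png',100,150,200,110,4,'pics/t1.png')
"
```

```text
(no output)
```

View pics/s1.png

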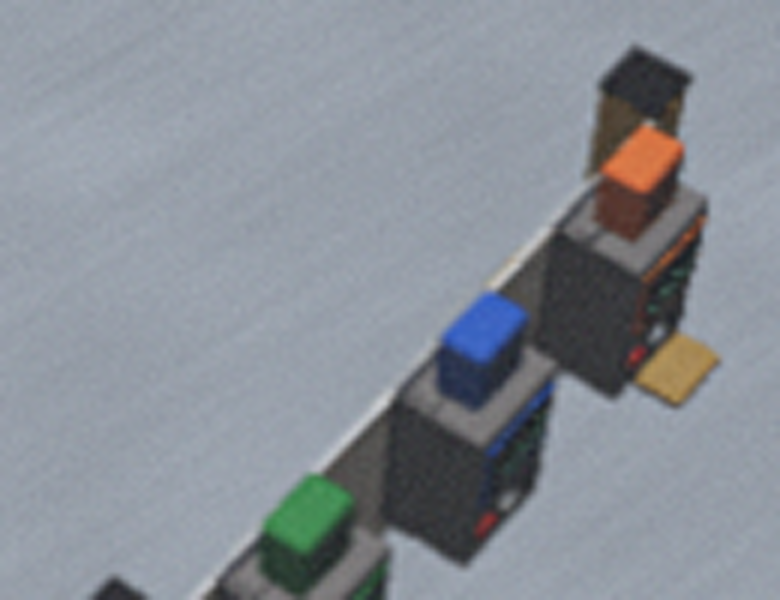

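View pics/t1.png

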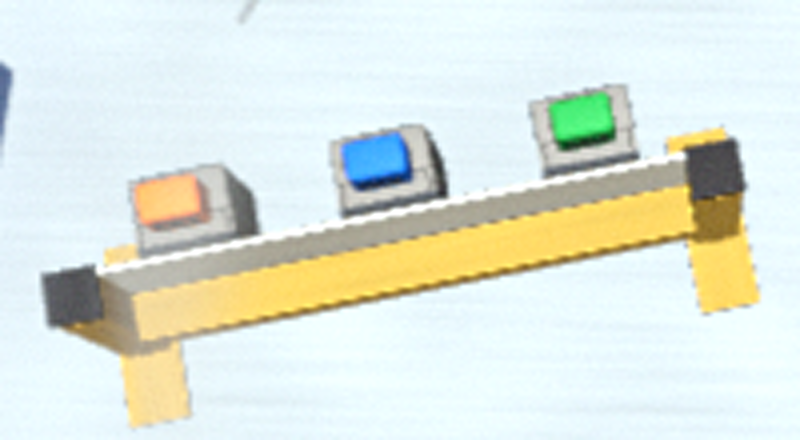

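```bash
python3 -c "
from h import *
import numpy as np
a=[]
for i,(x,y) in enumerate([(122,180),(175,170),(225,160)]):
    crop('pics/top0.png',x,y,48,48,8,'pics/a.png'); a.append(cv2.imread('pics/a.png')[:,:384])
cv2.imwrite('pics/t2.png',np.hstack(a)[:, :]) 
a=np.hstack(a); cv2.imwrite('pics/t2.png',cv2.resize(a,None,fx=.69,fy=.69))
cv2.imwrite('pics/t3.png',np.hstack([a[:,:384],a[:,384:768]]))
crop('pics/top0.png',325,145,95,90,6,'pics/t4.png')
crop('pics/scene0.png',145,260,120,115,5,'pics/s4.png')
"
```

```text
(no output)
```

View pics/t3.png

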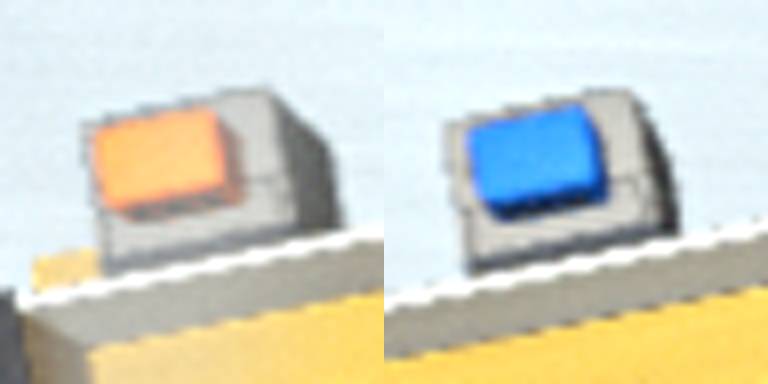

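View pics/t4.png

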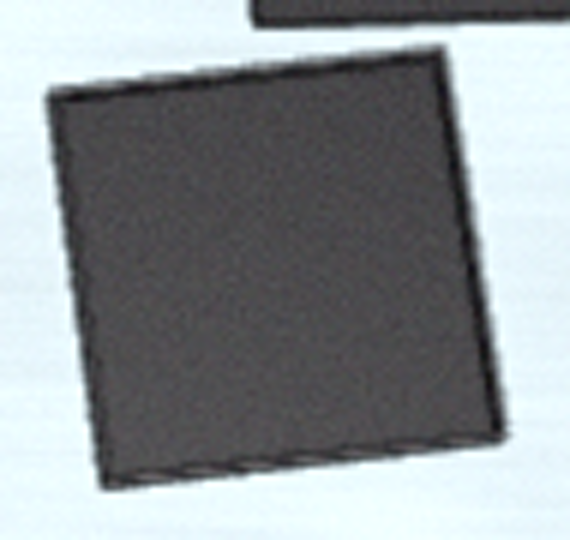

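View pics/s4.png

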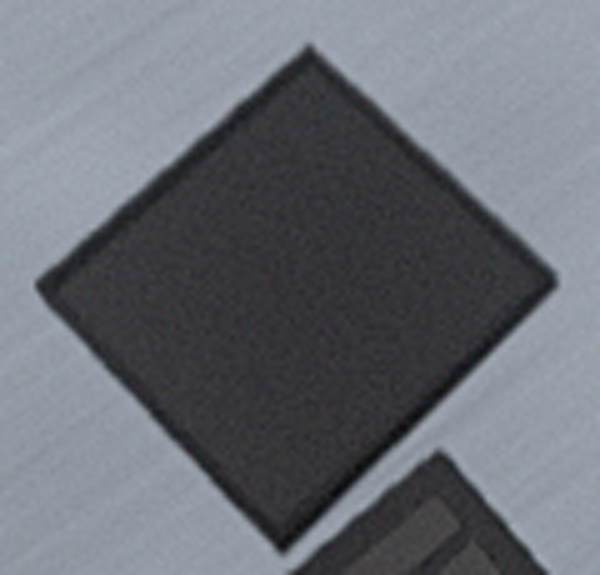

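```bash
cat > m.py <<'E'
from h import *
from workcell import env
cs,ct=env.calibration("scene"),env.calibration("top")
def P(u,v,s,ox,oy): return ((u+.5)/s-.5+ox,(v+.5)/s-.5+oy)
G={}
for n,a,b in [("orange",P(643,159,6,250,110),P(160,156,8,122,180)),("blue",P(485,328,6,250,110),P(149,156,8,175,170)),("green",P(309,513,6,250,110),P(581,119,4,100,150))]:
    p,e=tri([ray(cs,a),ray(ct,b)]);G[n]=p;print(n,p.round(1),np.round(e,1))
for a,b in [("orange","blue"),("blue","green"),("orange","green")]:
    d=G[b]-G[a];print(a,b,np.linalg.norm(d).round(1),np.degrees(np.arctan2(d[1],d[0])).round(2))
T=[atz(ray(ct,P(u,v,6,325,145)),22) for u,v in [(48,90),(445,48),(505,437),(103,488)]]
S=[atz(ray(cs,P(u,v,5,145,260)),22) for u,v in [(310,45),(558,282),(283,552),(37,285)]]
for X in(T,S):
    X=np.array(X);print(X.round(1).tolist(),X.mean(0).round(1),[np.linalg.norm(X[i]-X[i-1]).round(1) for i in range(4)],[np.degrees(np.arctan2(*(X[i]-X[i-1])[[1,0]])).round(1) for i in range(4)])
E
python3 m.py
```

```text
orange [535.7 253.3 208.3] [1.1 1.1]
blue [561.6 137.1 206.6] [1.1 1.1]
green [586.8  20.5 205.7] [1.3 1.3]
orange blue 119.0 -77.44
blue green 119.4 -77.78
orange green 238.4 -77.61
[[685.9, -200.7, 22.0], [709.3, -377.7, 22.0], [534.8, -400.2, 22.0], [508.9, -224.7, 22.0]] [ 609.7 -300.8   22. ] [np.float64(178.7), np.float64(178.6), np.float64(176.0), np.float64(177.4)] [np.float64(7.7), np.float64(-82.5), np.float64(-172.6), np.float64(98.4)]
[[513.0, -224.7, 22.0], [694.0, -202.7, 22.0], [718.0, -377.0, 22.0], [537.7, -400.5, 22.0]] [ 615.7 -301.2   22. ] [np.float64(177.5), np.float64(182.3), np.float64(176.0), np.float64(181.8)] [np.float64(98.0), np.float64(6.9), np.float64(-82.2), np.float64(-172.6)]
```

```bash
cat > st.py <<'E'
from h import *
from workcell import env
import sys
s=env.state();R=Ro.from_euler("xyz",s["ee_rot"],degrees=True).as_matrix()
print("t",round(s["time_s"],2),"tcp",s["ee_pos"].round(1),"F",s["force"].round(1),"w",round(s["gripper_width"],1),"q",s["qpos"].round(1))
print("tool x",R[:,0].round(3),"y",R[:,1].round(3),"z",R[:,2].round(3),"yaw of tool y",np.degrees(np.arctan2(R[1,1],R[0,1])).round(2))
if len(sys.argv)>3:
    g=np.array([float(v) for v in sys.argv[1:4]]); print("to target, cm in tool axes",(R.T@(g-s["ee_pos"])/10).round(2))
E
python3 st.py 535.7 253.3 300
```

```text
t 0.15 tcp [ 189.4 -542.6  238.3] F [-0.8 -0.2  0.6] w 91.2 q [-71.9  18.3  89.7  -0.   72.   -1.1]
tool x [-0.     0.001 -1.   ] y [ 0.33  -0.944 -0.001] z [-0.944 -0.33  -0.   ] yaw of tool y -70.76
to target, cm in tool axes [ -6.08 -63.74 -58.93]
```

Call:
jog_arm(plan=[-3,0,0,0.57,-3,0,0,0.57,0,-2.2,-3.4,0,0,-2.2,-3.4,0,0,-2.2,-3.4,0,0,-2.2,-3.4,0,0,-2.2,-3.4,0,0,-2.2,-3.4,0,0,-2.2,-3.4,0,0,-2.2,-3.4,0,0,-2.2,-3.4,0,0,-2.2,-3.4,0], claw=9.12)

```text
time_s: 1.15
ee_pos: [475.2, -253.2, 298.9]
ee_rot: [9.1, 90.0, -158.5]
force: [0.2, -0.7, 0.4]
gripper_width: 91.3
```

```bash
python3 st.py 535.7 253.3 300
```

```text
t 1.15 tcp [ 475.2 -253.2  298.9] F [ 0.2 -0.7  0.4] w 91.3 q [-29.3  13.1  88.2  -0.   78.6  48.3]
tool x [-0. -0. -1.] y [ 0.215 -0.977  0.   ] z [-0.977 -0.215  0.   ] yaw of tool y -77.6
to target, cm in tool axes [ -0.12 -48.17 -16.79]
```

Call:
jog_arm(plan=[0,-3.8,-1.4,0,0,-3.8,-1.4,0,0,-3.8,-1.4,0,0,-3.8,-1.4,0,0,-3.8,-1.4,0,0,-3.8,-1.4,0,0,-3.8,-1.4,0,0,-3.8,-1.4,0,0,-3.8,-1.4,0,0,-3.8,-1.4,0,0,-3.8,-1.4,0,0,-3.8,-1.4,0])

```text
time_s: 2.15
ee_pos: [540.2, 228.5, 298.7]
ee_rot: [35.4, 90.0, -132.1]
force: [1.8, 0.2, 0.6]
gripper_width: 91.2
```

Call:
jog_arm(plan=[0,-2.5,0,0,0,0,0,0,0,0,0,0])

```text
time_s: 2.4
ee_pos: [534.6, 251.9, 298.2]
ee_rot: [32.8, 89.9, -134.6]
force: [0.2, -0.3, 0.9]
gripper_width: 91.3
```

```bash
python3 st.py 535.7 253.3 300; cat > wp.py <<'E'
from h import *
from workcell import env
import sys,json
s=env.state(); im=env.grab_frame("wrist")
n=sys.argv[1]; cv2.imwrite(f"pics/{n}.png",im[:,:,::-1])
json.dump([s["ee_pos"].tolist(),s["ee_rot"].tolist()],open(f"{n}.json","w"))
E
python3 wp.py w1
```

```text
t 2.4 tcp [534.6 251.9 298.2] F [ 0.2 -0.3  0.9] w 91.3 q [ 24.1  18.1  81.4  -0.   80.6 101.6]
tool x [-0.001 -0.001 -1.   ] y [ 0.217 -0.976  0.001] z [-0.976 -0.217  0.001] yaw of tool y -77.45
to target, cm in tool axes [-0.18 -0.12 -0.14]
```

View pics/w1.png

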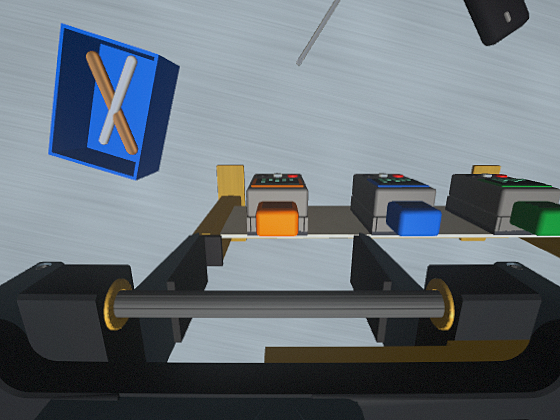

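```bash
python3 -c "
from h import *
crop('pics/w1.png',205,150,130,100,6,'pics/w1c.png')"
```

```text
(no output)
```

View pics/w1c.png

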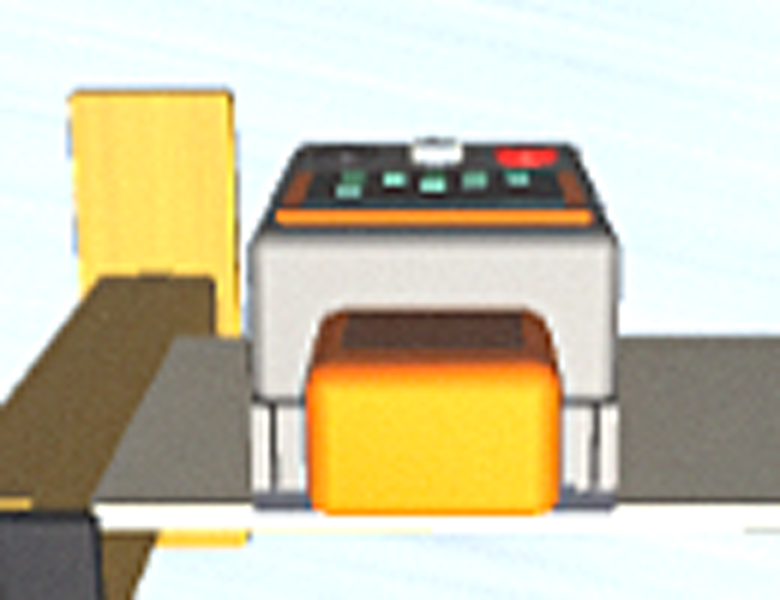

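```bash
cat >m2.py <<'E'
from m import *
import json
cw=env.calibration("wrist"); pr=json.load(open("w1.json")); T=wristT(cw,*pr)
print("---")
for z in (204,207,210):
    c=np.array([atz(ray(cw,P(u,v,6,205,150),T),z) for u,v in [(308,365),(560,365),(560,513),(308,513)]])
    print(z,c.mean(0).round(1),[np.linalg.norm(c[i]-c[i-1]).round(1) for i in range(4)],[np.degrees(np.arctan2(*(c[i]-c[i-1])[[1,0]])).round(1) for i in range(4)])
p,e=tri([ray(cs,P(643,159,6,250,110)),ray(ct,P(160,156,8,122,180)),ray(cw,P(434,439,6,205,150),T)]);print(p.round(1),np.round(e,1))
E
python3 m2.py | sed '1,/---/d'; python3 st.py 535 252 300
```

```text
204 [535.  251.2 204. ] [np.float64(22.0), np.float64(35.0), np.float64(22.0), np.float64(35.9)] [np.float64(11.3), np.float64(-77.5), np.float64(-166.4), np.float64(102.5)]
207 [536.  251.4 207. ] [np.float64(21.7), np.float64(34.6), np.float64(21.7), np.float64(35.5)] [np.float64(11.3), np.float64(-77.5), np.float64(-166.4), np.float64(102.5)]
210 [537.  251.6 210. ] [np.float64(21.5), np.float64(34.1), np.float64(21.5), np.float64(35.0)] [np.float64(11.3), np.float64(-77.5), np.float64(-166.4), np.float64(102.5)]
[536.2 252.4 209.1] [1.3 1.3 1. ]
t 2.45 tcp [534.8 250.7 298.4] F [-0.4 -0.3 -0.4] w 90.8 q [ 24.   18.1  81.4  -0.   80.6 101.6]
tool x [-0.001 -0.001 -1.   ] y [ 0.216 -0.976  0.001] z [-0.976 -0.216  0.001] yaw of tool y -77.54
to target, cm in tool axes [-0.16 -0.12 -0.05]
```

Call:
jog_arm(plan=[2.5,-0.1,-0.1,0,2.5,0,0,0,2.5,0,0,0,1,0,0,0,1,0,0,0,0,0,0,0,0,0,0,0])

```text
time_s: 3.03
ee_pos: [536.5, 251.6, 204.7]
ee_rot: [-179.0, 89.9, 13.4]
force: [0.6, -0.4, -0.4]
gripper_width: 90.8
```

```bash
python3 st.py 536 252 203;python3 wp.py w2
```

```text
t 3.03 tcp [536.5 251.6 204.7] F [ 0.6 -0.4 -0.4] w 90.8 q [ 24.   21.2  90.4  -0.   68.3 101.7]
tool x [ 0.001  0.    -1.   ] y [ 0.214 -0.977 -0.   ] z [-0.977 -0.214 -0.001] yaw of tool y -77.65
to target, cm in tool axes [ 0.17 -0.05  0.04]
```

View pics/w2.png

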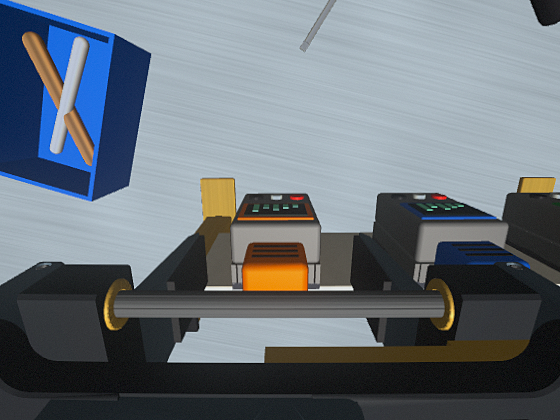

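Call:
jog_arm(plan=[0,0,0,0,0,0,0,0,0,0,0,0,0,0,0,0,0,0,0,0,0,0,0,0,0,0,0,0,0,0,0,0], claw=2.0, newtons=35)

```text
time_s: 3.75
ee_pos: [535.8, 252.1, 203.9]
ee_rot: [57.5, 90.0, -110.1]
force: [0.5, -0.2, -0.0]
gripper_width: 41.2
```

```bash
python3 st.py;python3 wp.py w3
```

```text
t 3.75 tcp [535.8 252.1 203.9] F [ 0.5 -0.2 -0. ] w 41.2 q [ 24.1  21.2  90.5  -0.   68.3 101.7]
tool x [-0. -0. -1.] y [ 0.215 -0.977  0.   ] z [-0.977 -0.215  0.   ] yaw of tool y -77.59
```

View pics/w3.png

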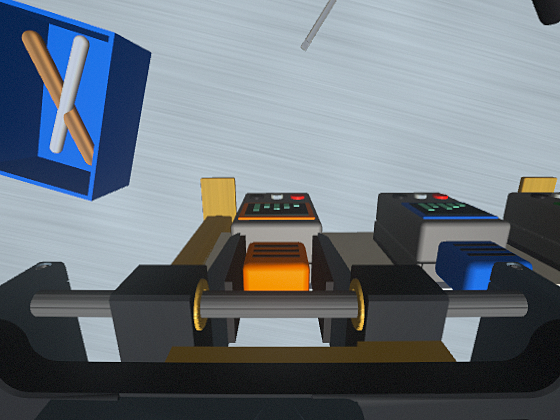

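Opening is still 41 mm and the pads haven't quite reached the grip, so I'll let them finish closing.

Call:
jog_arm(plan=[0,0,0,0,0,0,0,0,0,0,0,0,0,0,0,0,0,0,0,0,0,0,0,0])

```text
time_s: 4.3
ee_pos: [536.0, 252.3, 204.0]
ee_rot: [-141.8, 90.0, 50.6]
force: [1.1, 1.0, 0.0]
gripper_width: 36.0
```

```bash
python3 st.py
```

```text
t 4.3 tcp [536.  252.3 204. ] F [1.1 1.  0. ] w 36.0 q [ 24.1  21.2  90.5   0.   68.3 101.7]
tool x [ 0.  0. -1.] y [ 0.215 -0.977 -0.   ] z [-0.977 -0.215 -0.   ] yaw of tool y -77.6
```

Call:
jog_arm(plan=[-0.3,0,0,0,-0.3,0,0,0,-0.4,0,0,0,-0.4,0,0,0,-0.4,0,0,0,-0.4,0,0,0,-0.4,0,0,0,-0.4,0,0,0,-0.4,0,0,0,0,0,0,0,0,0,0,0])

```text
time_s: 5.22
ee_pos: [535.9, 252.1, 238.4]
ee_rot: [-174.3, 90.0, 18.1]
force: [0.7, 0.9, -2.5]
gripper_width: 36.0
```

```bash
python3 st.py;python3 wp.py w4; python3 -c "
from workcell import env
import cv2
cv2.imwrite('pics/s5.png',env.grab_frame('scene')[:,:,::-1])
from h import *
crop('pics/s5.png',250,90,130,100,6,'pics/s5c.png')"
```

```text
t 5.22 tcp [535.9 252.1 238.4] F [ 0.7  0.9 -2.5] w 36.0 q [ 24.1  19.9  87.4  -0.   72.7 101.7]
tool x [ 0.  0. -1.] y [ 0.215 -0.977 -0.   ] z [-0.977 -0.215 -0.   ] yaw of tool y -77.6
```

View pics/s5c.png

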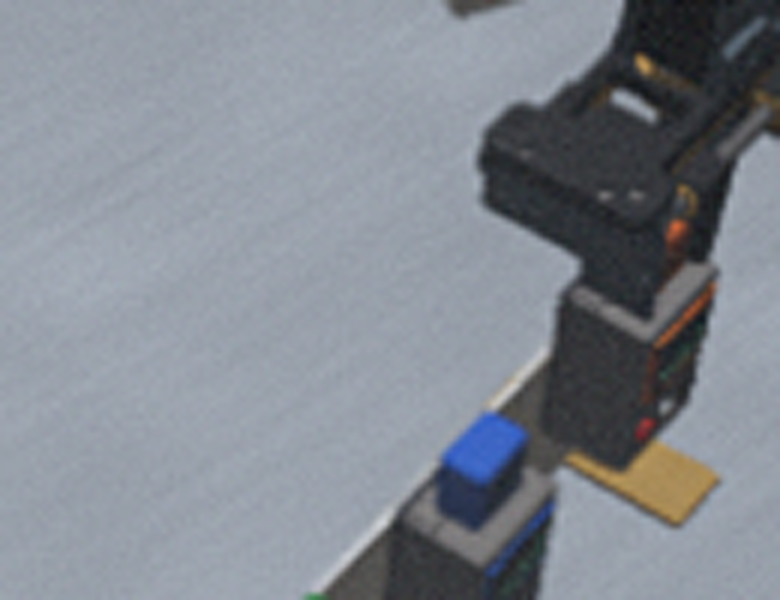

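View pics/w4.png

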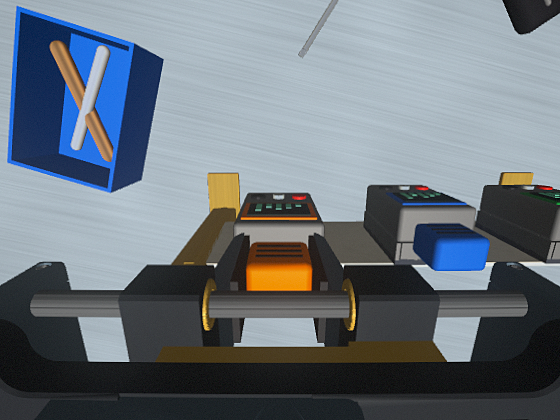

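The wrist view shows the orange grip unmoved in the jaws (246–312, 242–290). The meter is up 34 mm and the load is 2.5–3 N. Next I draw it out along panel +x, which is tool −z.

Call:
jog_arm(plan=[0,0,-0.3,0,0,0,-0.4,0,0,0,-0.4,0,0,0,-0.4,0,0,0,-0.5,0,0,0,-0.5,0,0,0,-1,0,0,0,-1.5,0,0,0,-1.5,0,0,0,-1.5,0,0,0,0,0,0,0,0,0])

```text
time_s: 6.32
ee_pos: [614.6, 269.2, 237.1]
ee_rot: [9.5, 89.9, -158.1]
force: [0.5, 0.7, -2.9]
gripper_width: 35.8
```

```bash
python3 st.py 612 -301 300;python3 wp.py w5; python3 -c "
from workcell import env
import cv2
cv2.imwrite('pics/s6.png',env.grab_frame('scene')[:,:,::-1])"
```

```text
t 6.32 tcp [614.6 269.2 237.1] F [ 0.5  0.7 -2.9] w 35.8 q [ 22.7  27.2  75.8   0.   77.  100.3]
tool x [-0.001 -0.    -1.   ] y [ 0.214 -0.977  0.   ] z [-0.977 -0.214  0.001] yaw of tool y -77.62
to target, cm in tool axes [-6.26 55.64 12.49]
```

View pics/s6.png

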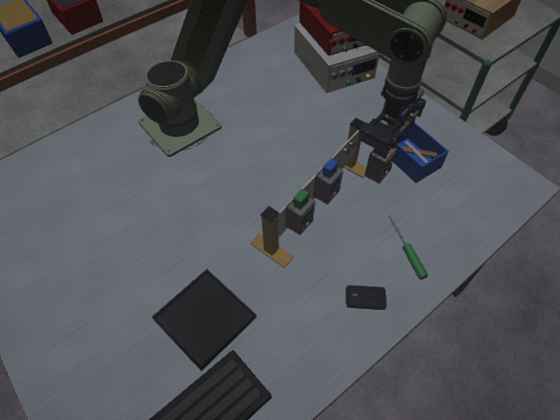

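View pics/w5.png

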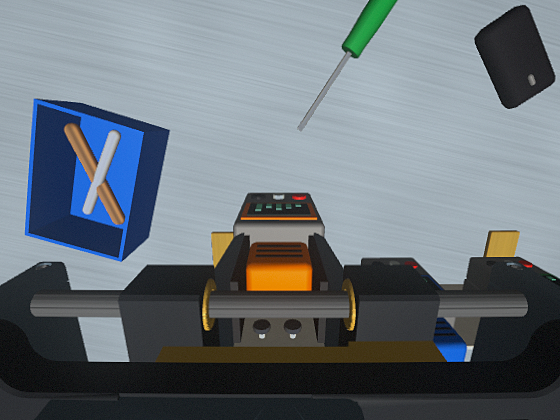

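Call:
jog_arm(plan=[-2,0,0,0,-3,0,0,0,-3,0,0,0,-2.5,0,0,0,-1.5,0,0,0,0,1,0,0,0,2,0,0,0,2.8,0.6,0,0,2.8,0.6,0,0,2.8,0.6,0,0,2.8,0.6,0,0,2.8,0.6,0])

```text
time_s: 7.42
ee_pos: [620.0, 94.6, 356.4]
ee_rot: [7.1, 89.8, -160.5]
force: [0.3, -0.2, -2.0]
gripper_width: 35.6
```

Call:
jog_arm(plan=[0,2.8,0.7,0,0,2.8,0.7,0,0,2.8,0.7,0,0,2.8,0.7,0,0,2.8,0.7,0,0,2.8,0.7,0,0,2.8,0.7,0,0,2.8,0.7,0,0,2.8,0.7,0,0,2.8,0.7,0,0,2.8,0.7,0,0,2.8,0.7,0])

```text
time_s: 8.42
ee_pos: [609.8, -251.1, 356.5]
ee_rot: [-25.5, 89.8, 166.9]
force: [0.1, 0.2, -1.3]
gripper_width: 35.6
```

```bash
python3 st.py 612 -301 300
```

```text
t 8.42 tcp [ 609.8 -251.1  356.5] F [ 0.1  0.2 -1.3] w 35.6 q [-23.4  24.2  64.1  -0.   91.8  54.2]
tool x [-0.003  0.001 -1.   ] y [ 0.214 -0.977 -0.001] z [-0.977 -0.214  0.003] yaw of tool y -77.62
to target, cm in tool axes [5.64 4.93 0.84]
```

Call:
jog_arm(plan=[0,2.5,0.5,0,0,1.5,0.3,0,0,0.9,0.1,0,2,0,0,0,3,0,0,0,3,0,0,0,3,0,0,0,2,0,0,0,0,0,0,0,0,0,0,0,0,0,0,0])

```text
time_s: 9.33
ee_pos: [613.9, -299.1, 229.8]
ee_rot: [144.7, 89.8, -22.8]
force: [-0.8, 0.1, -2.4]
gripper_width: 35.8
```

```bash
python3 st.py 612 -301 119;python3 wp.py w6; python3 -c "
from workcell import env
import cv2
cv2.imwrite('pics/s7.png',env.grab_frame('scene')[:,:,::-1])
from h import *
crop('pics/s7.png',145,200,130,180,3,'pics/s7c.png')"
```

```text
t 9.33 tcp [ 613.9 -299.1  229.8] F [-0.8  0.1 -2.4] w 35.8 q [-26.9  28.4  74.8   0.   76.6  50.6]
tool x [ 0.003 -0.001 -1.   ] y [ 0.215 -0.977  0.002] z [-0.977 -0.215 -0.002] yaw of tool y -77.57
to target, cm in tool axes [11.08  0.12  0.25]
```

View pics/s7c.png

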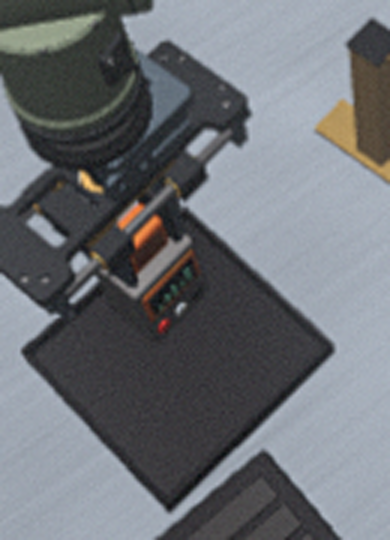

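View pics/w6.png

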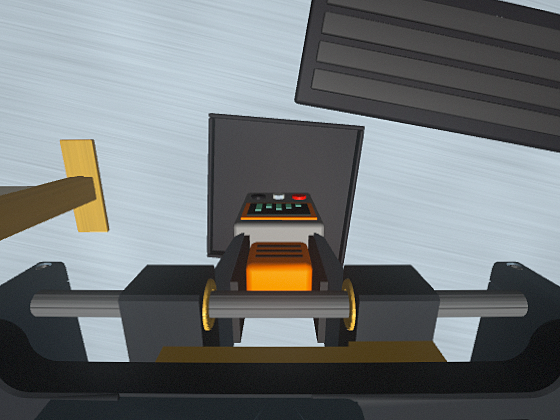

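```bash
python3 - <<'E'
from h import *
from workcell import env
import json
cw=env.calibration("wrist"); T=wristT(cw,*json.load(open("w6.json")))
for p in [(210,114),(363,127),(209,255)]: print(atz(ray(cw,p,T),22).round(1))
E
```

```text
[ 687.  -206.5   22. ]
[ 710.5 -378.8   22. ]
[ 515.5 -231.4   22. ]
```

Call:
jog_arm(plan=[2,0,0,0,2.5,0,0,0,2.5,0,0,0,1.5,0,0,0,1,0,0,0,0,0,0,0,0,0,0,0])

```text
time_s: 10.02
ee_pos: [613.7, -299.6, 134.1]
ee_rot: [140.3, 89.9, -27.3]
force: [0.8, 0.4, -2.4]
gripper_width: 35.5
```

Call:
jog_arm(plan=[0.2,0,0,0,0.2,0,0,0,0,0,0,0,0,0,0,0])

```text
time_s: 10.35
ee_pos: [613.3, -299.4, 129.6]
ee_rot: [136.7, 89.9, -30.9]
force: [-0.5, 1.0, -2.4]
gripper_width: 36.0
```

Call:
jog_arm(plan=[0.1,0,0,0,0.1,0,0,0,0,0,0,0,0,0,0,0])

```text
time_s: 10.68
ee_pos: [613.0, -299.2, 126.9]
ee_rot: [-16.8, 90.0, 175.6]
force: [0.2, 0.4, -3.0]
gripper_width: 35.7
```

Call:
jog_arm(plan=[0.1,0,0,0,0,0,0,0,0,0,0,0])

```text
time_s: 10.93
ee_pos: [613.0, -299.2, 125.9]
ee_rot: [-19.9, 90.0, 172.5]
force: [-1.0, 1.2, -1.9]
gripper_width: 35.8
```

Call:
jog_arm(plan=[0.1,0,0,0,0,0,0,0,0,0,0,0])

```text
time_s: 11.18
ee_pos: [613.0, -299.2, 124.9]
ee_rot: [-27.2, 90.0, 165.2]
force: [-0.7, -0.8, -2.6]
gripper_width: 35.8
```

Still carrying the full weight, so not down yet. I'll go on in 1 mm steps.

Call:
jog_arm(plan=[0.1,0,0,0,0,0,0,0,0,0,0,0])

```text
time_s: 11.43
ee_pos: [613.1, -299.3, 124.5]
ee_rot: [137.8, 90.0, -29.8]
force: [-1.4, 1.0, 1.9]
gripper_width: 35.6
```

Call:
jog_arm(plan=[0.1,0,0,0,0,0,0,0,0,0,0,0])

```text
time_s: 11.68
ee_pos: [613.1, -299.3, 124.5]
ee_rot: [139.0, 89.9, -28.6]
force: [-2.3, 1.5, 5.0]
gripper_width: 36.1
```

Contact: the vertical force rose from −2.6 to +5 N. I'll ease back 1 mm, then open.

Call:
jog_arm(plan=[-0.1,0,0,0,0,0,0,0])

```text
time_s: 11.85
ee_pos: [613.2, -299.3, 124.5]
ee_rot: [137.4, 90.0, -30.2]
force: [-1.1, 0.2, 3.0]
gripper_width: 35.6
```

Call:
jog_arm(plan=[0,0,0,0,0,0,0,0,0,0,0,0,0,0,0,0,0,0,0,0,0,0,0,0,0,0,0,0,0,0,0,0], claw=7.5)

```text
time_s: 12.52
ee_pos: [613.1, -299.3, 123.9]
ee_rot: [101.3, 90.0, -66.3]
force: [0.1, 0.6, -0.5]
gripper_width: 74.9
```

```bash
python3 st.py;python3 wp.py w7
```

```text
t 12.52 tcp [ 613.1 -299.3  123.9] F [ 0.1  0.6 -0.5] w 74.9 q [-27.   32.5  83.4  -0.   64.1  50.6]
tool x [ 0. -0. -1.] y [ 0.215 -0.977  0.   ] z [-0.977 -0.215 -0.   ] yaw of tool y -77.6
```

View pics/w7.png

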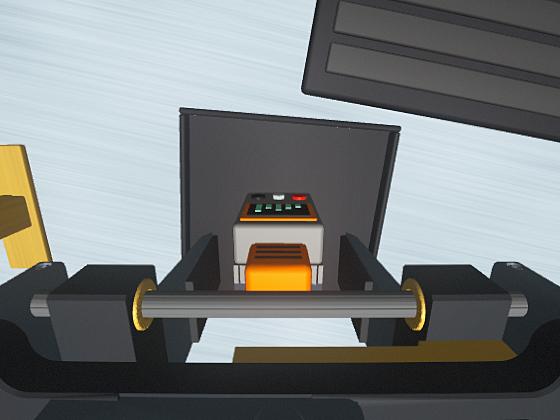

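The meter stands free between the open fingers at (278,267). I'll raise the arm straight up and check.

Call:
jog_arm(plan=[-1,0,0,0,-2,0,0,0,-3,0,0,0,-3,0,0,0,-3,0,0,0,-3,0,0,0,0,0,3,0,0,0,3,0,0,0,3,0,0,0,3,0,0,0,0,0,0,0,0,0])

```text
time_s: 13.57
ee_pos: [494.9, -325.4, 275.4]
ee_rot: [138.7, 89.9, -29.0]
force: [0.4, -1.2, 0.3]
gripper_width: 74.9
```

```bash
python3 st.py; python3 -c "
from workcell import env
import cv2
for n in ('scene','top'): cv2.imwrite(f'pics/{n}9.png',env.grab_frame(n)[:,:,::-1])
from h import *
crop('pics/scene9.png',145,110,250,260,2.2,'pics/s9c.png')
crop('pics/top9.png',100,100,340,140,2.3,'pics/t9c.png')"
```

```text
t 13.57 tcp [ 494.9 -325.4  275.4] F [ 0.4 -1.2  0.3] w 74.9 q [-34.4  18.7  83.8   0.   77.4  43.3]
tool x [ 0.002 -0.001 -1.   ] y [ 0.213 -0.977  0.001] z [-0.977 -0.213 -0.002] yaw of tool y -77.71
```

View pics/s9c.png

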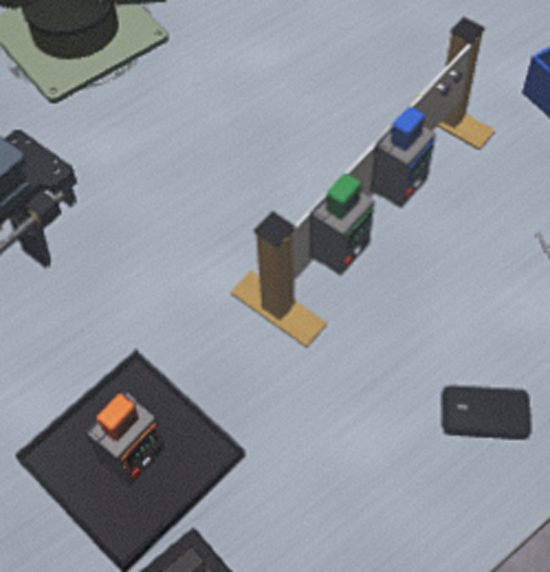

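View pics/t9c.png

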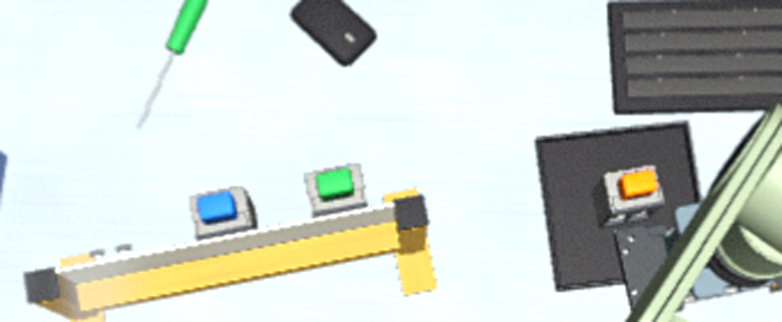

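```bash
python3 - <<'E' | tail -4
from m import *
p,e=tri([ray(cs,P(119,410,2.2,145,110)),ray(ct,P(638,181,2.3,100,100))]);print("grip top",p.round(1),np.round(e,1))
a=cv2.imread('pics/scene0.png').astype(int);b=cv2.imread('pics/scene9.png').astype(int)
d=np.abs(a-b).max(2); print("scene diff blue/green region",d[155:235,285:342].max(), d[155:235,285:342].mean().round(2),"bg",d[100:150,230:290].max())
c=np.array([612.7,-301]);r=np.radians(7.8);dd=p[:2]-c
print("tray frame",(dd@[np.cos(r),np.sin(r)]).round(1),(dd@[-np.sin(r),np.cos(r)]).round(1),"grip z over floor",(p[2]-17-5).round(1))
E
```

```text
[[513.0, -224.7, 22.0], [694.0, -202.7, 22.0], [718.0, -377.0, 22.0], [537.7, -400.5, 22.0]] [ 615.7 -301.2   22. ] [np.float64(177.5), np.float64(182.3), np.float64(176.0), np.float64(181.8)] [np.float64(98.0), np.float64(6.9), np.float64(-82.2), np.float64(-172.6)]
grip top [ 613.2 -296.   129.5] [1.8 1.8]
scene diff blue/green region 29 7.91 bg 16
tray frame 1.2 4.9 grip z over floor 107.5
```

```bash
python3 - <<'E'
import cv2,numpy as np
for n,boxes in(("scene",[(318,158,342,205),(286,188,316,235)]),("top",[(180,178,214,206),(230,168,262,196)])):
    a,b=[cv2.cvtColor(cv2.imread(f"pics/{n}{i}.png"),cv2.COLOR_BGR2GRAY).astype(np.float32) for i in "09"]
    for x,y,X,Y in boxes:
        print(n,cv2.phaseCorrelate(a[y:Y,x:X].copy(),b[y:Y,x:X].copy()))
from workcell import env
env.job_done(); print(env.state()["time_s"])
E
```

```text
scene ((-0.10021213865363165, -0.08504720766752882), 0.9786389929552873)
scene ((0.046481508739901756, 0.06108707455012663), 1.0127522601021661)
top ((0.046488352554057144, -0.02598349634111763), 1.0179858914128057)
top ((0.06269823461930812, 0.04595190330579335), 1.0262433235843977)
the job is handed in; nothing more can be done
the job is handed in; nothing more can be done
```

The orange meter is standing in the black tray, and I handed the job in at about 13.7 s of the 51 s allowed. I gripped it across its 36 mm width, lifted it 34 mm, drew it 80 mm straight out and carried it over the other meters. I then lowered it until the force showed it had touched the floor, opened the gripper, and moved the arm clear.

**Orange meter:** In the last pictures its grip point is about 1 mm and 5 mm from the tray centre and 107.5 mm above the floor. The two camera rays miss each other by about 2 mm at that point. It looks upright.

**Blue and green meters:** Comparing pictures before and after shows a shift of 0.1 px or less in both cameras, so they did not move.

**Disagreements:**
- The two cameras placed the tray centre about 6 mm apart, so I used the mean.
- The tray floor was met 1 mm lower than I had worked out.
- A plain pixel difference around the blue and green meters was higher than the background noise (a maximum of 29 against 16). I put this down to noise or shading, because the shift comparison found no movement.

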